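# Nest the empty pen pots

## Task

Clear up the empty pen pots on the reception counter: take the orange one out of the sloping organiser and nest it fully home in the green one, then nest the blue one fully home in the orange one. Lower each pot into place instead of dropping it, leave the green pot standing upright where it is (a nudge of a few centimetres does not matter), and leave the stack upright and released. Do not disturb the other things on the counter.

Things in the scene. Friction and masses are not known exactly. Their poses are not given: they have to be found in the camera images.
- pot_green: green hollow round pen pot, empty, 0.10 to 0.17 kg, 100 mm tall: foot 42 mm across, wall widening to 54 mm at 66 mm up, then flaring to a straight collar 61 mm across from 76 mm up to the rim (grip its outside). Wall 2 mm; weighted bottom, inner floor 36 mm above the underside. Origin: centre of the underside, z axis towards the mouth. Stands upright, the bottom of the stack.
- pot_green_rim (a point): centre of the green pot's mouth, 100 mm above its underside. A pot fully home in another has its foot on the other's inner floor: it sits 36 mm higher and its top 36 mm shows above the other's rim; about 1 mm of play all round
- pot_orange: orange pen pot, same shape, mass and axes as the green one. At the start it leans in one of the two wells of the organiser (either one), its foot on the well's floor, its axis 32 degrees (0.56 rad) from vertical, mouth leaning towards the organiser's front (-x of caddy). Origin: centre of the underside, z axis along the pot towards the mouth.
- pot_blue: blue pen pot, same shape, mass and axes as the green one. At the start it leans in one of the two wells of the organiser (either one), its foot on the well's floor, its axis 32 degrees (0.56 rad) from vertical, mouth leaning towards the organiser's front (-x of caddy). Origin: centre of the underside, z axis along the pot towards the mouth.
- caddy: black and grey sloping organiser, fixed to the counter, 105 mm deep (x), 220 mm wide (y), about 75 mm tall, with two square wells 110 mm apart along y, 51 mm wide inside, 30 mm deep; pots are drawn out along a well's axis, which in this frame is (-0.53, 0, 0.85). Origin: centre of its underside; -x is its front, where the pots lean to.
- well_left (a point): centre of the floor of the organiser's well at its +y end, 40 mm above the counter (axes as caddy)
- well_right (a point): centre of the floor of the well at its -y end, 40 mm above the counter (axes as caddy)
- stapler: black stapler, 125 x 32 x 46 mm, lying flat; loose bystander, stays where it is. Origin: centre of its underside, z up.
- sanitizer: clear pump bottle with a white pump, 60 mm wide, 173 mm tall; loose bystander, stays where it is. Origin: centre of its underside, z up.
- wipes: white and red round canister, 88 mm wide, 187 mm tall; loose bystander, stays where it is. Origin: centre of its underside, z up.
- pen_holder: dark round holder full of pens, 80 mm wide, about 165 mm tall with the pens; loose bystander, stays where it is. Origin: centre of its underside, z up.
- tape: black tape dispenser, 130 x 55 x 75 mm; loose bystander, stays where it is. Origin: centre of its underside, z up.
- calculator: flat grey calculator, 150 x 80 x 16 mm; loose bystander, stays where it is. Origin: centre of its underside, z up.
- water: clear water bottle with a blue cap, 64 mm wide, 190 mm tall; loose bystander, stays where it is. Origin: centre of its underside, z up.
Not all that is in view belongs to the job. Of the things shaped like the pot_blue, the blue one is meant.

How it is judged:
By the outcome, as a careful person would: the job done as asked, in the order asked, and still so for the second after the job is handed in, with the robot touching nothing.
It also fails if it takes over 67 s, if anything falls off the work surface, if the arm or the gripper's body presses on something with over 40 N, if the wrist force passes 120 N, or if a joint passes its speed limit or range.

## Robot

A 6-joint arm with a two-finger parallel gripper is mounted at the origin on the work surface. World frame = base frame: x ahead of the robot, y to its left, z up, the work surface at z = 0. Lengths are in m, angles in rad, forces in N, time in s.
With the tool pointing down it reaches from about 0.3 to 0.775 m from the base axis. Payload 14.6 kg.
Tool frame: the origin (TCP) lies at the very end of the fingers, on their centre line; the grasp point (between the pads) lies 19 mm behind it; x points along the fingers, z is the direction in which the jaws open and shut, and the axes are right-handed (so a half turn about x gives the same grasp; the last joint's range is limited). The gripper opens to 85 mm and grips with 20 to 120 N. Pads are 22 mm wide; open, the fingers measure 114 mm over their backs; the gripper's body (76 mm by 85 mm) begins 54 mm behind the grasp point. The pads swing forward as they close: fully open they stand 13 mm farther back than shut.
Start: joints at [1.076, 0.3, 1.521, -0, 1.321, -0.067], TCP at [0.228, 0.5, 0.231] pointing down, gripper open.
Joint ranges: [-3.03, 3.03], [-0.79, 2.21], [0.23, 2.52], [-1.04, 4.18], [0, 3.07], [-2.55, 2.55]. Speed limits (rad/s): [2.22, 2.22, 2.57, 3.14, 3.14, 3.14].

## Interface

Orientations are given as a unit quaternion [x, y, z, w].
In Python, from plant import ctrl gives the robot as it stands. The module is installed in compiled form; this text tells all that it offers.
- The arm moves only by the tool apply_moves, never from a script. Its argument "increments" is a list of rows, each an object of numbers: "ax", "ay", "az": the turn, a rotation vector about the world's x, y, z in rad; "dx", "dy", "dz": the shift along the world's x, y, z in m; "grip": the gripper's target within -1 to 1 (fully open at 1, half-way at 0, shut at -1). In form: [{"ax": .., "ay": .., "az": .., "dx": .., "dy": .., "dz": .., "grip": ..}, ...]. A call has 1 to 12 rows; each row is the pose to reach, as a shift and turn from the pose commanded when the call began; what a row does not reach only later rows make up. A row lasts 1/8 s, in which the tool goes at most 62.5 mm and 10.7 degrees, less where a joint would pass 70% of its speed; a pose out of reach is approached as far as the arm can. A call with a gripper value outside its range is refused whole. The fingers move at their own pace and stop on an object; the grip force is fixed at half the most. Time passes only in rows, so rows that repeat a pose let the fingers close. It gives the time, the measured TCP pose, the force and the opening at its end, in the units of the state.
- ctrl.sense(): the state, without advancing time (a new reading comes with each control period).
- ctrl.grab_frame(name): name is "side" or "top"; returns the picture (384x512x3 uint8, red, green, blue); there is no depth.
- ctrl.camera_params(name): a dict with "camera_matrix" (3x3 intrinsics, pixels), "pose" (4x4, takes a point from camera to world coordinates). Camera axes: x right, y down, z forward; pixel columns grow to the right and rows downward; lengths in m; the calibration is good to about 2 mm. A picture is of the moment at which its call begins. camera_params takes no time and is no camera call.
- ctrl.finish_job(): hands the job in, once; it reports no verdict.
The state is a dict: "time": time; "joint_pos": joint angles; "dq": joint speeds; "tau": joint torques, N m; "ee_pos": TCP position; "orientation": TCP orientation; "wrist_force": force on the tool from outside, world axes, zero at the start; "wrist_torque": the same for the moment, N m; "width": finger opening in m.
Only numpy, scipy, OpenCV 4.12 (cv2) and the standard library are available. Lean on these libraries where they do the work, as an engineer would, in place of code of your own. Each camera call takes 0.05 s, during which the arm holds its last target. There are 200 camera calls.

## Working session

There is one attempt and no reset: what is moved stays moved. The work goes in short steps, Python scripts to look and compute and a tool call to move; the robot and the scene stay as the last step left them, time stands still between calls to the robot, and variables do not carry over. Pictures are saved under pics/ and viewed, about 8 in all and at most 12, crops included, and the job is handed in when it is done.

Besides the shell and the picture viewer there is one more tool, called after "Request:" by a JSON object that holds its "op" and its "data", one argument or row to a line. apply_moves: Moves the arm, as the interface text tells. Its arguments: {"type":"object","properties":{"increments":{"type":"array"}},"required":["increments"]}

```bash
mkdir -p pics; cat > h.py <<'E'
import numpy as np, cv2
from plant import ctrl
def grab(n,tag):
    im=ctrl.grab_frame(n); cv2.imwrite(f'pics/{tag}.png',im[:,:,::-1]); return im
def ray(n,px):
    p=ctrl.camera_params(n); T=np.array(p['pose']); K=np.array(p['camera_matrix'])
    d=T[:3,:3]@np.linalg.solve(K,[px[0],px[1],1.]); return T[:3,3],d/np.linalg.norm(d)
def onz(n,px,z):
    o,d=ray(n,px); return o+d*(z-o[2])/d[2]
def tri(a,b):
    (o1,d1),(o2,d2)=ray('side',a),ray('top',b)
    A=np.stack([d1,-d2],1); s=np.linalg.lstsq(A,o2-o1,rcond=None)[0]
    p,q=o1+d1*s[0],o2+d2*s[1]; return (p+q)/2,np.linalg.norm(p-q)
def proj(n,P):
    p=ctrl.camera_params(n); T=np.linalg.inv(np.array(p['pose'])); K=np.array(p['camera_matrix'])
    c=T[:3,:3]@np.asarray(P,float)+T[:3,3]; u=K@c; return u[:2]/u[2]
E
python3 - <<'E'
from h import *
np.set_printoptions(precision=3,suppress=True)
for n in('side','top'):
    im=grab(n,n+'0');p=ctrl.camera_params(n);print(n,p['camera_matrix'],p['pose'])
print(ctrl.sense())
a=cv2.imread('pics/side0.png');b=cv2.imread('pics/top0.png')
E
```

```text
side [[483.51    0.    246.194]
 [  0.    483.51  191.153]
 [  0.      0.      1.   ]] [[ 0.969 -0.177  0.175  0.293]
 [-0.248 -0.662  0.707 -1.086]
 [-0.009 -0.728 -0.686  1.149]
 [ 0.     0.     0.     1.   ]]
top [[403.904   0.    261.427]
 [  0.    403.904 185.265]
 [  0.      0.      1.   ]] [[-0.006 -0.995  0.102  0.44 ]
 [-1.     0.006 -0.005  0.028]
 [ 0.004 -0.102 -0.995  1.445]
 [ 0.     0.     0.     1.   ]]
{'time': 0.1, 'joint_pos': array([ 1.076,  0.3  ,  1.522, -0.   ,  1.321, -0.067]), 'dq': array([-0.   , -0.001, -0.002, -0.   , -0.002, -0.   ]), 'tau': array([ -0.001, -54.438, -36.237,  -0.   ,   0.003,   0.   ]), 'ee_pos': array([0.228, 0.5  , 0.231]), 'orientation': array([-0.383,  0.595,  0.382,  0.594]), 'wrist_force': array([-0.091, -0.847,  0.073]), 'wrist_torque': array([ 0.015, -0.034,  0.017]), 'width': 0.08543622624121139}
```

View pics/side0.png

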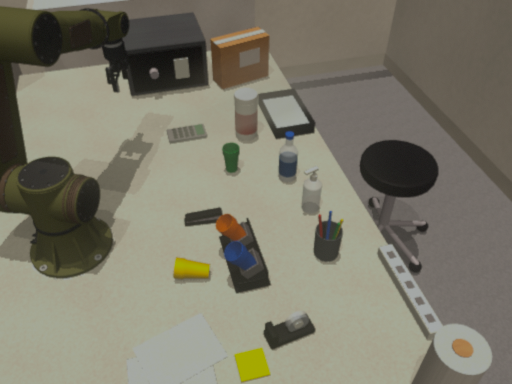

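View pics/top0.png

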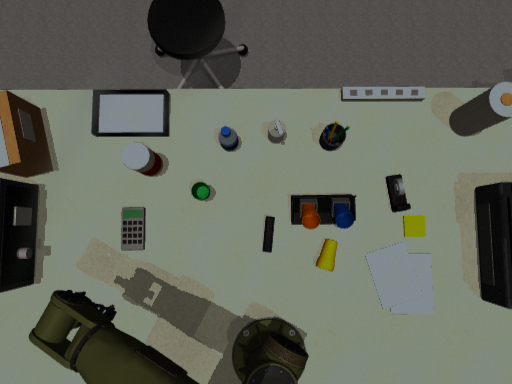

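The side view shows green upright at about (231,157), orange (231,230) and blue (239,256) leaning in the caddy, and a yellow decoy lying at (192,268). The top view shows green (202,191), orange (311,214), blue (343,214), and the stapler (268,234) beside the caddy. Next I'll take magnified crops plus colour masks.

```bash
python3 - <<'E'
from h import *
S=cv2.imread('pics/side0.png');T=cv2.imread('pics/top0.png')
def crop(I,x,y,w,h,k): return cv2.resize(I[y:y+h,x:x+w],None,fx=k,fy=k,interpolation=cv2.INTER_CUBIC)
A=crop(S,205,205,66,50*1,6);B=crop(S,205,240,66,50,6);C=crop(S,205,135,66,50,6)
D=crop(T,285,185,66,50,6);E=crop(T,320,185,66,50,6);F=crop(T,170,165,66,50,6)
m=np.vstack([np.hstack([crop(S,210,205,66,50,6),crop(S,205,130,66,50,6)]),np.hstack([crop(T,290,185,66,50,6),crop(T,170,165,66,50,6)])])
cv2.imwrite('pics/c1.png',cv2.convertScaleAbs(m,alpha=1.6));print(m.shape)
np.set_printoptions(precision=1,suppress=True)
for n,I in(('side',S),('top',T)):
    H=cv2.cvtColor(I,cv2.COLOR_BGR2HSV)
    for c,(a,b) in dict(o=(4,14),b=(108,125),g=(50,85)).items():
        M=cv2.inRange(H,(a,130,40),(b,255,255))
        k,L,s,ce=cv2.connectedComponentsWithStats(M)
        for i in range(1,k):
            if s[i,4]>60: print(n,c,s[i],ce[i])
E
```

```text
(600, 792, 3)
side o [216 214  30  26 500] [229.6 227.1]
side b [225 243  30  22 327] [238. 254.]
top o [301 203  20  26 381] [309.9 216.2]
top b [221 127   9   9  66] [225.1 130.9]
top b [335 203  19  25 354] [343.  215.6]
top g [196 185  13  15 151] [202.3 191.8]
top g [124 210  17   7 116] [131.9 213. ]
```

View pics/c1.png

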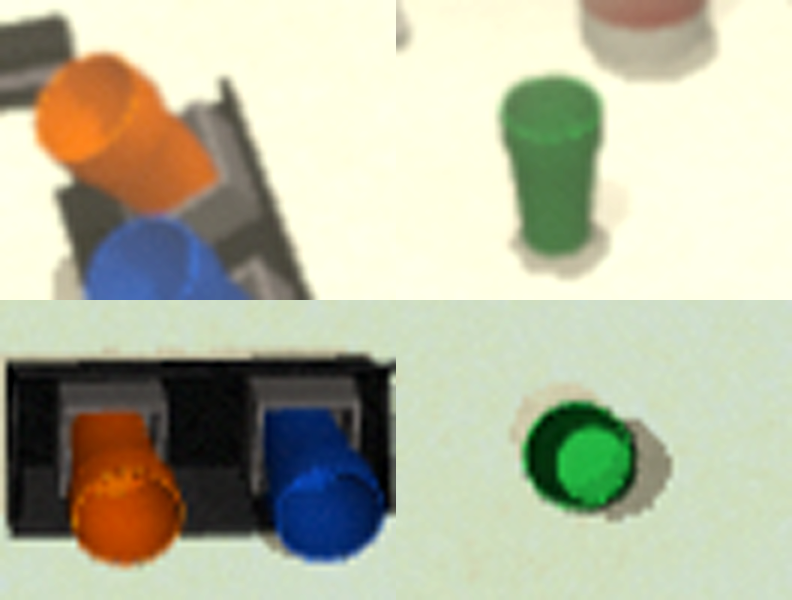

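The crops show the rim centres: orange side (224,222.4) and top (310.9,220.4), green side (230.4,147.8) and top (200.2,190.8). The caddy is nearly square to the world, with its front facing the robot. Next: blue rim, yaw and triangulation.

```bash
python3 - <<'E'
from h import *
np.set_printoptions(precision=4,suppress=True)
S=cv2.imread('pics/side0.png');T=cv2.imread('pics/top0.png')
go=tri((224.1,222.4),(310.9,220.4)); gg=tri((230.4,147.8),(200.2,190.8))
print('o rim',go,'g rim',gg)
# green foot side view: base centre approx
print('g foot ray z=0 side',onz('side',((557-396)/6+205-.4,235/6+130-.4),0),'top rim at .1',onz('top',(200.2,190.8),.1),onz('side',(230.4,147.8),.1))
# offset of blue from orange in both views by mask phase: use mask extents subpixel
H=cv2.cvtColor(T,cv2.COLOR_BGR2HSV)
for a,b in((2,16),(105,128)):
    M=cv2.inRange(H,(a,120,40),(b,255,255))[195:235,290:365]; 
    ys,xs=np.nonzero(M); print('top',ys.max()+195,ys.min()+195,xs.min()+290,xs.max()+290,[ (r+195,np.nonzero(M[r])[0].min()+290,np.nonzero(M[r])[0].max()+290) for r in range(8,34,3) if M[r].any()])
# caddy dark contour top
D=cv2.inRange(cv2.cvtColor(T,cv2.COLOR_BGR2GRAY),0,70)[188:232,285:362]
k,L,s,ce=cv2.connectedComponentsWithStats(D);i=1+s[1:,4].argmax();print(s[i]+[285,188,0,0,0])
rows=[(c+285,np.nonzero(L[:,c]==i)[0].min()+188,np.nonzero(L[:,c]==i)[0].max()+188) for c in range(4,74,6) if (L[:,c]==i).any()];print(rows)
def crop(I,x,y,w,h,k): return cv2.resize(I[y:y+h,x:x+w],None,fx=k,fy=k,interpolation=cv2.INTER_CUBIC)
cv2.imwrite('pics/c2.png',cv2.convertScaleAbs(np.hstack([crop(S,210,230,66,66,6),crop(T,320,190,66,66,6)]),alpha=1.6))
E
```

```text
o rim (array([ 0.4592, -0.1389,  0.1215]), np.float64(0.0014131652749466948)) g rim (array([0.5611, 0.2269, 0.0971]), np.float64(0.002713769467148271))
g foot ray z=0 side [0.5633 0.227  0.    ] top rim at .1 [0.5595 0.2267 0.1   ] [0.5618 0.2232 0.1   ]
top 228 203 301 320 [(203, np.int64(307), np.int64(311)), (206, np.int64(302), np.int64(314)), (209, np.int64(302), np.int64(315)), (212, np.int64(302), np.int64(317)), (215, np.int64(302), np.int64(318)), (218, np.int64(302), np.int64(320)), (221, np.int64(302), np.int64(320)), (224, np.int64(303), np.int64(318)), (227, np.int64(305), np.int64(316))]
top 228 203 335 353 [(203, np.int64(336), np.int64(344)), (206, np.int64(335), np.int64(346)), (209, np.int64(336), np.int64(348)), (212, np.int64(336), np.int64(350)), (215, np.int64(336), np.int64(352)), (218, np.int64(336), np.int64(353)), (221, np.int64(336), np.int64(353)), (224, np.int64(337), np.int64(351)), (227, np.int64(340), np.int64(347))]
[ 291  194   65   35 1982]
[(295, np.int64(195), np.int64(224)), (301, np.int64(195), np.int64(224)), (307, np.int64(195), np.int64(227)), (313, np.int64(195), np.int64(227)), (319, np.int64(195), np.int64(223)), (325, np.int64(195), np.int64(223)), (331, np.int64(195), np.int64(223)), (337, np.int64(195), np.int64(225)), (343, np.int64(195), np.int64(227)), (349, np.int64(194), np.int64(226)), (355, np.int64(195), np.int64(219))]
```

View pics/c2.png

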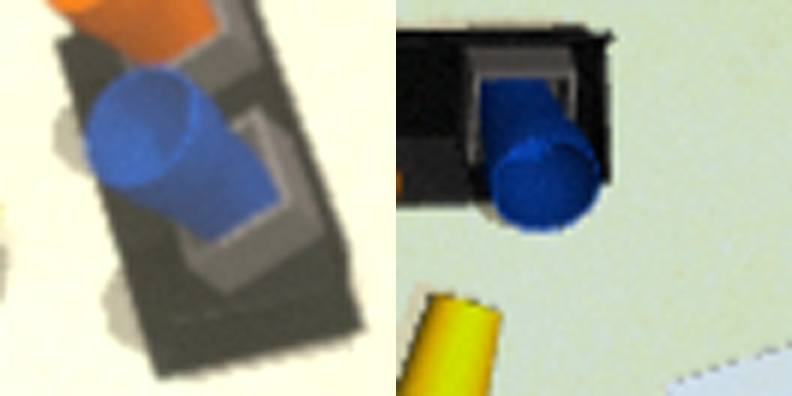

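Blue's rim is at side (232.8,250.8) and top (344.4,220.4); same rows as orange, so caddy yaw ≈ 0. Now I'll work out the poses.

```bash
cat >> h.py <<'E'
from scipy.spatial.transform import Rotation as Ro
a0=np.radians(32); AX=np.array([-np.sin(a0),0,np.cos(a0)])
RG=lambda s:np.stack([-AX,np.cross([0,s,0],-AX),[0,s,0]],1)   # tilted grasp
RD=lambda th:np.stack([[0,0,-1.],np.cross([np.cos(th),np.sin(th),0],[0,0,-1.]),[np.cos(th),np.sin(th),0]],1)
def go(pos,R):
    s=ctrl.sense(); return np.array(pos)-s['ee_pos'],(Ro.from_matrix(R)*Ro.from_quat(s['orientation']).inv()).as_rotvec()
E
python3 - <<'E'
from h import *
np.set_printoptions(precision=4,suppress=True)
s=ctrl.sense();print(Ro.from_quat(s['orientation']).as_matrix())
o=tri((224.1,222.4),(310.9,220.4))[0];b=tri((232.8,250.8),(344.4,220.4));print(o,b)
print(onz('top',(310.9,220.4),.1248),onz('top',(344.4,220.4),.1248),onz('side',(224.1,222.4),.1248),onz('side',(232.8,250.8),.1248))
for nm,px,z in(('wipes',(137,153),.187),('water',(225,131),.19),('sanit',(277,128),.15),('stap',(268,234),.046),('cadBL',(291.5,194.5),.07),('cadBR',(355.5,194),.07),('cadFL',(292,224),.02)): print(nm,onz('top',px,z))
for sg in(1,-1):
    print(go(o-.034*AX,RG(sg)))
E
```

```text
[[-0.0004 -0.9099  0.4149]
 [-0.0009  0.4149  0.9099]
 [-1.      0.     -0.001 ]]
[ 0.4592 -0.1389  0.1215] (array([ 0.459 , -0.2485,  0.1211]), np.float64(0.0022004059716826604))
[ 0.4585 -0.1383  0.1248] [ 0.4578 -0.2476  0.1248] [ 0.4594 -0.142   0.1248] [ 0.4595 -0.2516  0.1248]
wipes [0.6725 0.4141 0.187 ]
water [0.7411 0.1367 0.19  ]
sanit [ 0.7598 -0.0298  0.15  ]
stap [0.4139 0.0002 0.046 ]
cadBL [ 0.5478 -0.0806  0.07  ]
cadBR [ 0.5482 -0.2994  0.07  ]
cadFL [ 0.4478 -0.0849  0.02  ]
(array([ 0.2492, -0.6391, -0.1382]), array([-0.1185, -0.5501,  0.4168]))
(array([ 0.2492, -0.6391, -0.1382]), array([ 0.751 , -0.1645, -2.6204]))
```

Request:
{"op": "apply_moves", "data": {
  "increments": [
    {"ax":0,"ay":0,"az":0.1,"dx":0.02,"dy":-0.05,"dz":0.01,"grip":1},
    {"ax":-0.03,"ay":-0.12,"az":0.2,"dx":0.04,"dy":-0.11,"dz":0.02,"grip":1},
    {"ax":-0.06,"ay":-0.25,"az":0.3,"dx":0.06,"dy":-0.17,"dz":0.03,"grip":1},
    {"ax":-0.09,"ay":-0.4,"az":0.36,"dx":0.08,"dy":-0.23,"dz":0.03,"grip":1},
    {"ax":-0.1185,"ay":-0.55,"az":0.417,"dx":0.1,"dy":-0.29,"dz":0.03,"grip":1},
    {"ax":-0.1185,"ay":-0.55,"az":0.417,"dx":0.12,"dy":-0.35,"dz":0.03,"grip":1},
    {"ax":-0.1185,"ay":-0.55,"az":0.417,"dx":0.14,"dy":-0.41,"dz":0.03,"grip":1},
    {"ax":-0.1185,"ay":-0.55,"az":0.417,"dx":0.155,"dy":-0.47,"dz":0.02,"grip":1},
    {"ax":-0.1185,"ay":-0.55,"az":0.417,"dx":0.165,"dy":-0.53,"dz":0.0,"grip":1},
    {"ax":-0.1185,"ay":-0.55,"az":0.417,"dx":0.175,"dy":-0.59,"dz":-0.02,"grip":1},
    {"ax":-0.1185,"ay":-0.55,"az":0.417,"dx":0.18,"dy":-0.64,"dz":-0.027,"grip":1},
    {"ax":-0.1185,"ay":-0.55,"az":0.417,"dx":0.18,"dy":-0.64,"dz":-0.027,"grip":1}
  ]
}}

```text
time: 1.6
ee_pos: [0.4079, -0.1418, 0.204]
orientation: [-0.618, 0.343, 0.342, 0.619]
wrist_force: [0.9, -0.3, 0.4]
width: 0.0855
```

```bash
python3 - <<'E'
from h import *
np.set_printoptions(precision=4,suppress=True)
S=grab('side','s1')[:,:,::-1];T=grab('top','t1')[:,:,::-1]
def crop(I,x,y,w,h,k): return cv2.resize(I[y:y+h,x:x+w],None,fx=k,fy=k,interpolation=cv2.INTER_CUBIC)
cv2.imwrite('pics/c3.png',cv2.convertScaleAbs(np.hstack([crop(S,180,170,100,100,4),crop(T,270,170,100,100,4)]),alpha=1.6))
s=ctrl.sense();print(s['ee_pos'],s['joint_pos'],proj('side',s['ee_pos']),proj('top',s['ee_pos']))
print(go((.477,-.140,.094),RG(1)))
E
```

```text
[ 0.4077 -0.1436  0.203 ] [-0.5926 -0.1815  2.1923  0.4685  0.7092 -2.452 ] [204.7905 206.9596] [316.155  236.7016]
(array([ 0.0693,  0.0036, -0.109 ]), array([-0.0013, -0.0017,  0.0046]))
```

View pics/c3.png

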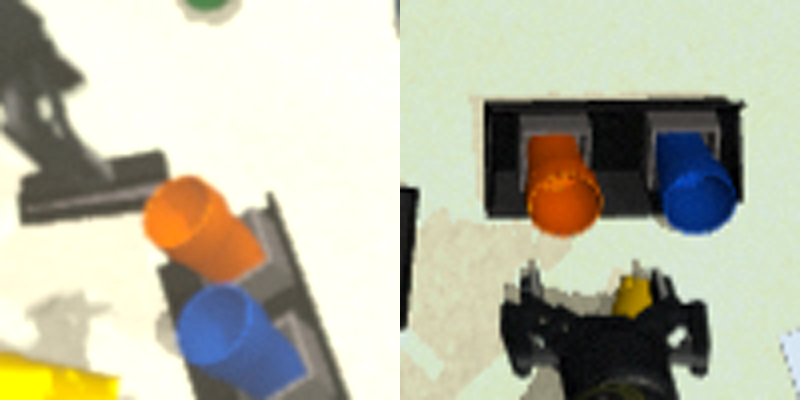

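The fingers (top view, about columns 402 and 430) are offset by about 4 mm from orange's centre at 311. I'll move half-way in first and re-read.

Request:
{"op": "apply_moves", "data": {
  "increments": [
    {"ax":0,"ay":0,"az":0,"dx":0.006,"dy":0,"dz":-0.01,"grip":1},
    {"ax":0,"ay":0,"az":0,"dx":0.013,"dy":0,"dz":-0.021,"grip":1},
    {"ax":0,"ay":0,"az":0,"dx":0.02,"dy":0,"dz":-0.032,"grip":1},
    {"ax":0,"ay":0,"az":0,"dx":0.02,"dy":0,"dz":-0.032,"grip":1},
    {"ax":0,"ay":0,"az":0,"dx":0.02,"dy":0,"dz":-0.032,"grip":1}
  ]
}}

```text
time: 2.33
ee_pos: [0.4283, -0.1392, 0.1724]
orientation: [0.618, -0.342, -0.343, -0.618]
wrist_force: [0.0, 0.6, 0.6]
width: 0.0854
```

```bash
python3 - <<'E'
from h import *
np.set_printoptions(precision=4,suppress=True)
s=ctrl.sense();print(s['ee_pos'],s['joint_pos'])
print(go((.477,-.140,.094),RG(1)))
E
```

```text
[ 0.4283 -0.1392  0.1724] [-0.5485 -0.0854  2.1926  0.5082  0.6069 -2.479 ]
(array([ 0.0487, -0.0008, -0.0784]), array([-0.0008, -0.    , -0.0015]))
```

Joint 6 is near its limit, so I'll take the half-turn grasp instead (same jaws, and it suits blue too).

Request:
{"op": "apply_moves", "data": {
  "increments": [
    {"ax":0.092,"ay":0,"az":-0.148,"dx":0,"dy":0,"dz":0,"grip":1},
    {"ax":0.185,"ay":0,"az":-0.296,"dx":0,"dy":0,"dz":0,"grip":1},
    {"ax":0.277,"ay":0,"az":-0.444,"dx":0,"dy":0,"dz":0,"grip":1},
    {"ax":0.37,"ay":0,"az":-0.592,"dx":0,"dy":0,"dz":0,"grip":1},
    {"ax":0.462,"ay":0,"az":-0.74,"dx":0,"dy":0,"dz":0,"grip":1},
    {"ax":0.555,"ay":0,"az":-0.888,"dx":0,"dy":0,"dz":0,"grip":1},
    {"ax":0.647,"ay":0,"az":-1.036,"dx":0,"dy":0,"dz":0,"grip":1},
    {"ax":0.74,"ay":0,"az":-1.184,"dx":0,"dy":0,"dz":0,"grip":1},
    {"ax":0.832,"ay":0,"az":-1.332,"dx":0,"dy":0,"dz":0,"grip":1}
  ]
}}

```text
time: 3.45
ee_pos: [0.4282, -0.1396, 0.1728]
orientation: [0.002, 0.484, -0.001, 0.875]
wrist_force: [0.6, -0.5, -0.3]
width: 0.0853
```

Request:
{"op": "apply_moves", "data": {
  "increments": [
    {"ax":0.092,"ay":0,"az":-0.148,"dx":0,"dy":0,"dz":0,"grip":1},
    {"ax":0.185,"ay":0,"az":-0.296,"dx":0,"dy":0,"dz":0,"grip":1},
    {"ax":0.277,"ay":0,"az":-0.444,"dx":0,"dy":0,"dz":0,"grip":1},
    {"ax":0.37,"ay":0,"az":-0.592,"dx":0,"dy":0,"dz":0,"grip":1},
    {"ax":0.462,"ay":0,"az":-0.74,"dx":0,"dy":0,"dz":0,"grip":1},
    {"ax":0.555,"ay":0,"az":-0.888,"dx":0,"dy":0,"dz":0,"grip":1},
    {"ax":0.647,"ay":0,"az":-1.036,"dx":0,"dy":0,"dz":0,"grip":1},
    {"ax":0.74,"ay":0,"az":-1.184,"dx":0,"dy":0,"dz":0,"grip":1},
    {"ax":0.832,"ay":0,"az":-1.332,"dx":0,"dy":0,"dz":0,"grip":1},
    {"ax":0.832,"ay":0,"az":-1.332,"dx":0,"dy":0,"dz":0,"grip":1},
    {"ax":0.832,"ay":0,"az":-1.332,"dx":0,"dy":0,"dz":0,"grip":1}
  ]
}}

```text
time: 4.82
ee_pos: [0.4282, -0.1396, 0.1725]
orientation: [0.617, 0.343, -0.342, 0.62]
wrist_force: [-0.9, 0.2, -0.6]
width: 0.0856
```

```bash
python3 - <<'E'
from h import *
np.set_printoptions(precision=4,suppress=True)
s=ctrl.sense();print(s['time'],s['ee_pos'],s['joint_pos'])
print(go((.477,-.140,.094),RG(-1)))
E
```

```text
4.825 [ 0.4282 -0.1396  0.1725] [-0.548  -0.0863  2.1931  0.505   0.6049  0.6616]
(array([ 0.0488, -0.0004, -0.0785]), array([ 0.0036,  0.0002, -0.0035]))
```

Request:
{"op": "apply_moves", "data": {
  "increments": [
    {"ax":0,"ay":0,"az":0,"dx":0.008,"dy":0,"dz":-0.013,"grip":1},
    {"ax":0,"ay":0,"az":0,"dx":0.016,"dy":0,"dz":-0.026,"grip":1},
    {"ax":0,"ay":0,"az":0,"dx":0.024,"dy":0,"dz":-0.039,"grip":1},
    {"ax":0,"ay":0,"az":0,"dx":0.032,"dy":0,"dz":-0.052,"grip":1},
    {"ax":0,"ay":0,"az":0,"dx":0.04,"dy":0,"dz":-0.065,"grip":1},
    {"ax":0,"ay":0,"az":0,"dx":0.049,"dy":0,"dz":-0.078,"grip":1},
    {"ax":0,"ay":0,"az":0,"dx":0.049,"dy":0,"dz":-0.078,"grip":1},
    {"ax":0,"ay":0,"az":0,"dx":0.049,"dy":0,"dz":-0.078,"grip":0.6},
    {"ax":0,"ay":0,"az":0,"dx":0.049,"dy":0,"dz":-0.078,"grip":0},
    {"ax":0,"ay":0,"az":0,"dx":0.049,"dy":0,"dz":-0.078,"grip":-1},
    {"ax":0,"ay":0,"az":0,"dx":0.049,"dy":0,"dz":-0.078,"grip":-1},
    {"ax":0,"ay":0,"az":0,"dx":0.049,"dy":0,"dz":-0.078,"grip":-1}
  ]
}}

```text
time: 6.32
ee_pos: [0.4772, -0.1396, 0.0955]
orientation: [0.618, 0.342, -0.342, 0.619]
wrist_force: [-7.5, 3.2, 12.5]
width: 0.0608
```

```bash
python3 - <<'E'
from h import *
np.set_printoptions(precision=4,suppress=True)
S=grab('side','s2')[:,:,::-1];T=grab('top','t2')[:,:,::-1]
def crop(I,x,y,w,h,k): return cv2.resize(I[y:y+h,x:x+w],None,fx=k,fy=k,interpolation=cv2.INTER_CUBIC)
cv2.imwrite('pics/c4.png',cv2.convertScaleAbs(np.hstack([crop(S,180,180,100,100,4),crop(T,270,170,100,100,4)]),alpha=1.6))
s=ctrl.sense();print(s['time'],s['ee_pos'],s['width'],s['wrist_force'],s['joint_pos'])
E
```

```text
6.425 [ 0.4772 -0.1396  0.0955] 0.06043950405801049 [-8.7564  2.6555 11.3414] [-0.4795  0.1752  2.1491  0.6905  0.393   0.5023]
```

View pics/c4.png

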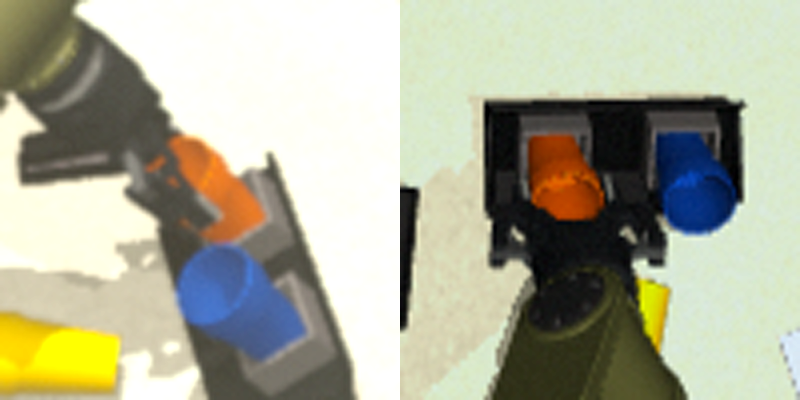

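Jaws read 60.5 mm, which matches the collar (61). In the picture the fingers straddle orange only and blue is untouched. Next: draw out along the well axis.

Request:
{"op": "apply_moves", "data": {
  "increments": [
    {"ax":0,"ay":0,"az":0,"dx":-0.004,"dy":0,"dz":0.0065,"grip":-1},
    {"ax":0,"ay":0,"az":0,"dx":-0.01,"dy":0,"dz":0.016,"grip":-1},
    {"ax":0,"ay":0,"az":0,"dx":-0.017,"dy":0,"dz":0.027,"grip":-1},
    {"ax":0,"ay":0,"az":0,"dx":-0.024,"dy":0,"dz":0.0385,"grip":-1},
    {"ax":0,"ay":0,"az":0,"dx":-0.032,"dy":0,"dz":0.051,"grip":-1},
    {"ax":0,"ay":0,"az":0,"dx":-0.04,"dy":0,"dz":0.064,"grip":-1},
    {"ax":0,"ay":0,"az":0,"dx":-0.05,"dy":0,"dz":0.08,"grip":-1},
    {"ax":0,"ay":0,"az":0,"dx":-0.05,"dy":0,"dz":0.11,"grip":-1},
    {"ax":0,"ay":0.1,"az":0,"dx":-0.04,"dy":0.02,"dz":0.14,"grip":-1},
    {"ax":0,"ay":0.22,"az":0,"dx":-0.03,"dy":0.05,"dz":0.17,"grip":-1},
    {"ax":0,"ay":0.34,"az":0,"dx":-0.02,"dy":0.09,"dz":0.18,"grip":-1},
    {"ax":0,"ay":0.46,"az":0,"dx":-0.01,"dy":0.13,"dz":0.18,"grip":-1}
  ]
}}

```text
time: 7.92
ee_pos: [0.4671, -0.0088, 0.2764]
orientation: [0.523, 0.474, -0.476, 0.525]
wrist_force: [0.2, -0.7, -2.1]
width: 0.0601
```

```bash
python3 - <<'E'
from h import *
np.set_printoptions(precision=4,suppress=True)
s=ctrl.sense();print(s['time'],s['ee_pos'],s['width'],s['wrist_force'],s['joint_pos'])
print(go((.5607,.225,.27),RD(-np.pi/2)))
E
```

```text
7.925 [ 0.4671 -0.0088  0.2764] 0.060080325301339874 [ 0.2305 -0.7137 -2.0784] [-0.1005  0.0242  1.738   0.0063  1.282   1.4696]
(array([ 0.0936,  0.2338, -0.0064]), array([0.0037, 0.0975, 0.0008]))
```

Request:
{"op": "apply_moves", "data": {
  "increments": [
    {"ax":0,"ay":0.1,"az":0,"dx":0.015,"dy":0.04,"dz":0,"grip":-1},
    {"ax":0,"ay":0.1,"az":0,"dx":0.035,"dy":0.09,"dz":0,"grip":-1},
    {"ax":0,"ay":0.1,"az":0,"dx":0.055,"dy":0.14,"dz":-0.005,"grip":-1},
    {"ax":0,"ay":0.1,"az":0,"dx":0.075,"dy":0.19,"dz":-0.005,"grip":-1},
    {"ax":0,"ay":0.1,"az":0,"dx":0.087,"dy":0.22,"dz":-0.005,"grip":-1},
    {"ax":0,"ay":0.1,"az":0,"dx":0.093,"dy":0.233,"dz":-0.005,"grip":-1},
    {"ax":0,"ay":0.1,"az":0,"dx":0.093,"dy":0.233,"dz":-0.005,"grip":-1},
    {"ax":0,"ay":0.1,"az":0,"dx":0.093,"dy":0.233,"dz":-0.005,"grip":-1}
  ]
}}

```text
time: 8.93
ee_pos: [0.56, 0.2222, 0.2697]
orientation: [-0.499, -0.5, 0.501, -0.5]
wrist_force: [0.1, 0.2, -1.2]
width: 0.0603
```

```bash
python3 - <<'E'
from h import *
np.set_printoptions(precision=4,suppress=True)
S=grab('side','s3')[:,:,::-1];T=grab('top','t3')[:,:,::-1]
def crop(I,x,y,w,h,k): return cv2.resize(I[y:y+h,x:x+w],None,fx=k,fy=k,interpolation=cv2.INTER_CUBIC)
cv2.imwrite('pics/c5.png',cv2.convertScaleAbs(np.hstack([crop(S,195,85,75,100,6)[:,:],crop(T,160,140,58,100,6)]),alpha=1.6))
s=ctrl.sense();e=s['ee_pos'];print(s['time'],e,s['width'],s['wrist_force'],s['joint_pos'],go((.5607,.225,.27),RD(-np.pi/2)))
H=cv2.cvtColor(S,cv2.COLOR_BGR2HSV)
for nm,a,b in(('o',4,14),('g',50,85)):
    M=cv2.inRange(H[90:185,195:270],(a,110,40),(b,255,255))
    print(nm,[(r+90,np.nonzero(M[r])[0].min()+195,np.nonzero(M[r])[0].max()+195) for r in range(0,95,3) if M[r].any()])
for d in(-.066,.0,.034): print(d,proj('side',e+[0,0,d]))
for z in(0,.036,.076,.1): print(z,proj('side',(.5607,.225,z)),proj('top',(.5607,.225,z)))
E
```

```text
9.025 [0.5601 0.2223 0.2697] 0.06049211359864294 [-0.3367 -0.17   -1.5456] [ 0.3174  0.3954  1.3045 -0.0006  1.4433  1.8888] (array([0.0006, 0.0027, 0.0003]), array([ 0.0011, -0.0013,  0.0005]))
o [(96, np.int64(221), np.int64(226)), (99, np.int64(219), np.int64(226)), (102, np.int64(220), np.int64(226)), (132, np.int64(247), np.int64(251))]
g [(150, np.int64(228), np.int64(237)), (153, np.int64(226), np.int64(237)), (156, np.int64(226), np.int64(236)), (159, np.int64(230), np.int64(233)), (162, np.int64(227), np.int64(233)), (165, np.int64(227), np.int64(234)), (168, np.int64(227), np.int64(232)), (171, np.int64(230), np.int64(230))]
-0.066 [229.0034 123.5883]
0.0 [228.3265 106.8878]
0.034 [227.9623  97.9042]
0 [230.8665 169.2289] [204.7663 192.9278]
0.036 [230.5583 161.6194] [203.371  192.0768]
0.076 [230.2053 152.9067] [201.7353 191.0792]
0.1 [229.9881 147.5436] [200.7076 190.4523]
```

View pics/c5.png

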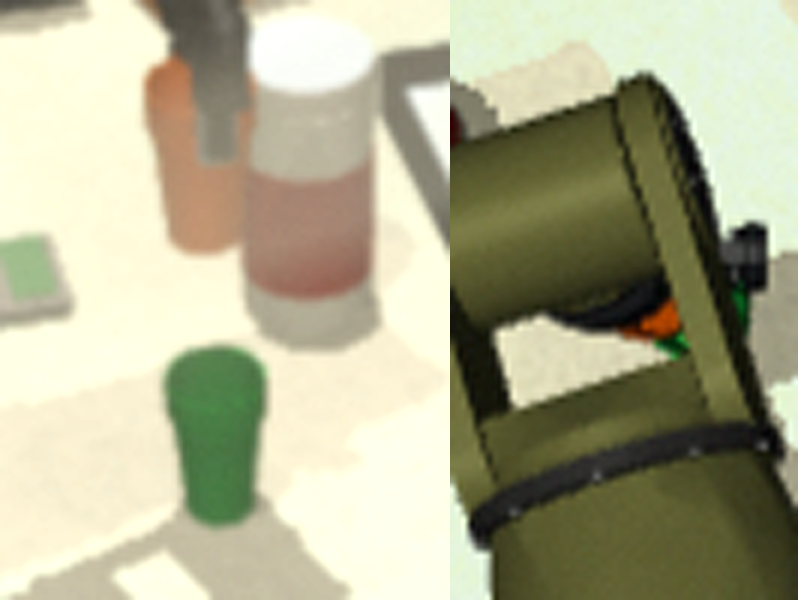

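Orange hangs upright above green: foot at side (228.4,122.6), green at (231,168). Relative to predictions they agree to about 3 mm, and the mouth gives ±7 mm lead-in. I'll descend into the mouth.

Request:
{"op": "apply_moves", "data": {
  "increments": [
    {"ax":0,"ay":0,"az":0,"dx":0.002,"dy":0.002,"dz":-0.02,"grip":-1},
    {"ax":0,"ay":0,"az":0,"dx":0.002,"dy":0.002,"dz":-0.045,"grip":-1},
    {"ax":0,"ay":0,"az":0,"dx":0.002,"dy":0.002,"dz":-0.07,"grip":-1},
    {"ax":0,"ay":0,"az":0,"dx":0.002,"dy":0.002,"dz":-0.09,"grip":-1},
    {"ax":0,"ay":0,"az":0,"dx":0.002,"dy":0.002,"dz":-0.105,"grip":-1},
    {"ax":0,"ay":0,"az":0,"dx":0.002,"dy":0.002,"dz":-0.115,"grip":-1},
    {"ax":0,"ay":0,"az":0,"dx":0.002,"dy":0.002,"dz":-0.115,"grip":-1}
  ]
}}

```text
time: 9.9
ee_pos: [0.5621, 0.2252, 0.154]
orientation: [-0.499, -0.5, 0.501, -0.5]
wrist_force: [0.4, 0.3, -1.6]
width: 0.0603
```

```bash
python3 - <<'E'
from h import *
np.set_printoptions(precision=4,suppress=True)
S=grab('side','s4')[:,:,::-1]
def crop(I,x,y,w,h,k): return cv2.resize(I[y:y+h,x:x+w],None,fx=k,fy=k,interpolation=cv2.INTER_CUBIC)
cv2.imwrite('pics/c6.png',cv2.convertScaleAbs(crop(S,195,115,75,65,8),alpha=1.6))
s=ctrl.sense();e=s['ee_pos'];print(s['time'],e,s['width'],s['wrist_force'])
E
```

```text
9.95 [0.5623 0.2254 0.1546] 0.06029849650975699 [-0.126  -1.0352 -1.1016]
```

View pics/c6.png

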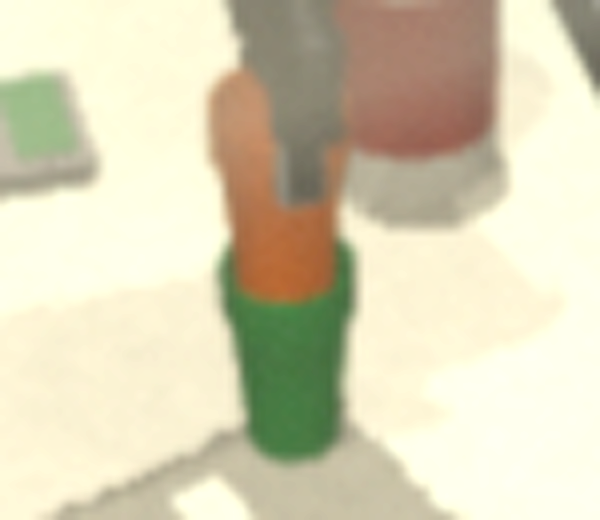

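Orange's foot is inside the green mouth and centred within about 1 mm (columns 285 vs 288 in the crop). Lowering on.

Request:
{"op": "apply_moves", "data": {
  "increments": [
    {"ax":0,"ay":0,"az":0,"dx":0.001,"dy":0,"dz":-0.008,"grip":-1},
    {"ax":0,"ay":0,"az":0,"dx":0.001,"dy":0,"dz":-0.016,"grip":-1},
    {"ax":0,"ay":0,"az":0,"dx":0.001,"dy":0,"dz":-0.024,"grip":-1},
    {"ax":0,"ay":0,"az":0,"dx":0.001,"dy":0,"dz":-0.032,"grip":-1},
    {"ax":0,"ay":0,"az":0,"dx":0.001,"dy":0,"dz":-0.038,"grip":-1},
    {"ax":0,"ay":0,"az":0,"dx":0.001,"dy":0,"dz":-0.038,"grip":-1}
  ]
}}

```text
time: 10.7
ee_pos: [0.563, 0.2254, 0.1158]
orientation: [-0.499, -0.501, 0.501, -0.5]
wrist_force: [0.7, 0.4, -2.0]
width: 0.0604
```

Request:
{"op": "apply_moves", "data": {
  "increments": [
    {"ax":0,"ay":0,"az":0,"dx":0,"dy":0,"dz":-0.003,"grip":-1},
    {"ax":0,"ay":0,"az":0,"dx":0,"dy":0,"dz":-0.006,"grip":-1},
    {"ax":0,"ay":0,"az":0,"dx":0,"dy":0,"dz":-0.006,"grip":-1}
  ]
}}

```text
time: 11.08
ee_pos: [0.5631, 0.2254, 0.1101]
orientation: [-0.499, -0.5, 0.501, -0.5]
wrist_force: [-0.4, 0.7, -1.6]
width: 0.0607
```

No contact yet; continuing in small steps.

Request:
{"op": "apply_moves", "data": {
  "increments": [
    {"ax":0,"ay":0,"az":0,"dx":0,"dy":0,"dz":-0.002,"grip":-1},
    {"ax":0,"ay":0,"az":0,"dx":0,"dy":0,"dz":-0.004,"grip":-1},
    {"ax":0,"ay":0,"az":0,"dx":0,"dy":0,"dz":-0.004,"grip":-1}
  ]
}}

```text
time: 11.45
ee_pos: [0.5631, 0.2254, 0.1061]
orientation: [-0.499, -0.5, 0.501, -0.5]
wrist_force: [0.5, 0.5, -1.3]
width: 0.0604
```

Request:
{"op": "apply_moves", "data": {
  "increments": [
    {"ax":0,"ay":0,"az":0,"dx":0,"dy":0,"dz":-0.001,"grip":-1},
    {"ax":0,"ay":0,"az":0,"dx":0,"dy":0,"dz":-0.002,"grip":-1},
    {"ax":0,"ay":0,"az":0,"dx":0,"dy":0,"dz":-0.002,"grip":-1}
  ]
}}

```text
time: 11.82
ee_pos: [0.5631, 0.2254, 0.1042]
orientation: [-0.499, -0.5, 0.501, -0.5]
wrist_force: [0.2, 0.5, -1.2]
width: 0.0608
```

Request:
{"op": "apply_moves", "data": {
  "increments": [
    {"ax":0,"ay":0,"az":0,"dx":0,"dy":0,"dz":-0.001,"grip":-1},
    {"ax":0,"ay":0,"az":0,"dx":0,"dy":0,"dz":-0.002,"grip":-1},
    {"ax":0,"ay":0,"az":0,"dx":0,"dy":0,"dz":-0.002,"grip":-1}
  ]
}}

```text
time: 12.2
ee_pos: [0.5632, 0.2254, 0.1023]
orientation: [-0.499, -0.5, 0.5, -0.5]
wrist_force: [0.5, 0.5, 0.1]
width: 0.0603
```

Request:
{"op": "apply_moves", "data": {
  "increments": [
    {"ax":0,"ay":0,"az":0,"dx":0,"dy":0,"dz":-0.001,"grip":-1},
    {"ax":0,"ay":0,"az":0,"dx":0,"dy":0,"dz":-0.002,"grip":-1},
    {"ax":0,"ay":0,"az":0,"dx":0,"dy":0,"dz":-0.002,"grip":-1}
  ]
}}

```text
time: 12.58
ee_pos: [0.5641, 0.2256, 0.1021]
orientation: [0.5, 0.5, -0.5, 0.501]
wrist_force: [-1.5, -0.4, 12.6]
width: 0.0604
```

Firm contact (13 N) at TCP z = 0.102, just where the fully-home height is expected. Releasing and retreating straight up.

Request:
{"op": "apply_moves", "data": {
  "increments": [
    {"ax":0,"ay":0,"az":0,"dx":-0.001,"dy":0,"dz":0.001,"grip":-0.2},
    {"ax":0,"ay":0,"az":0,"dx":-0.001,"dy":0,"dz":0.001,"grip":0.4},
    {"ax":0,"ay":0,"az":0,"dx":-0.001,"dy":0,"dz":0.001,"grip":1},
    {"ax":0,"ay":0,"az":0,"dx":-0.001,"dy":0,"dz":0.001,"grip":1},
    {"ax":0,"ay":0,"az":0,"dx":-0.001,"dy":0,"dz":0.001,"grip":1},
    {"ax":0,"ay":0,"az":0,"dx":-0.001,"dy":0,"dz":0.015,"grip":1},
    {"ax":0,"ay":0,"az":0,"dx":-0.001,"dy":0,"dz":0.04,"grip":1},
    {"ax":0,"ay":0,"az":0,"dx":-0.001,"dy":0,"dz":0.08,"grip":1},
    {"ax":0,"ay":0,"az":0,"dx":-0.02,"dy":-0.04,"dz":0.12,"grip":1},
    {"ax":0,"ay":-0.1,"az":0,"dx":-0.04,"dy":-0.09,"dz":0.14,"grip":1},
    {"ax":0,"ay":-0.2,"az":0,"dx":-0.06,"dy":-0.14,"dz":0.15,"grip":1},
    {"ax":0,"ay":-0.3,"az":0,"dx":-0.08,"dy":-0.19,"dz":0.15,"grip":1}
  ]
}}

```text
time: 14.08
ee_pos: [0.4827, 0.0341, 0.2523]
orientation: [0.569, 0.418, -0.419, 0.571]
wrist_force: [0.8, -1.0, -0.0]
width: 0.0856
```

```bash
python3 - <<'E'
from h import *
np.set_printoptions(precision=4,suppress=True)
S=grab('side','s5')[:,:,::-1];T=grab('top','t5')[:,:,::-1]
def crop(I,x,y,w,h,k): return cv2.resize(I[y:y+h,x:x+w],None,fx=k,fy=k,interpolation=cv2.INTER_CUBIC)
cv2.imwrite('pics/c7.png',cv2.convertScaleAbs(np.hstack([crop(S,205,120,50,65,8),crop(T,175,155,50,65,8)]),alpha=1.6))
s=ctrl.sense();e=s['ee_pos'];print(s['time'],e,s['width'],s['joint_pos'])
for z in(0,.1,.136): print(z,proj('side',(.562,.225,z)),proj('top',(.562,.225,z)))
# blue: rim (.459,-.2495,.1235)
print(go(np.array((.477,-.2495,.095))+.13*AX,RG(-1)))
E
```

```text
14.175 [0.4808 0.0324 0.2512] 0.08549704905739204 [-0.0086 -0.0283  1.8728 -0.0002  0.9955  1.5649]
0 [231.2142 169.1686] [204.7693 192.5666]
0.1 [230.3499 147.4838] [200.7112 190.0647]
0.136 [230.0214 139.2408] [199.0998 189.0713]
(array([-0.0727, -0.2819, -0.0459]), array([ 0.0016, -0.2568,  0.0032]))
```

View pics/c7.png

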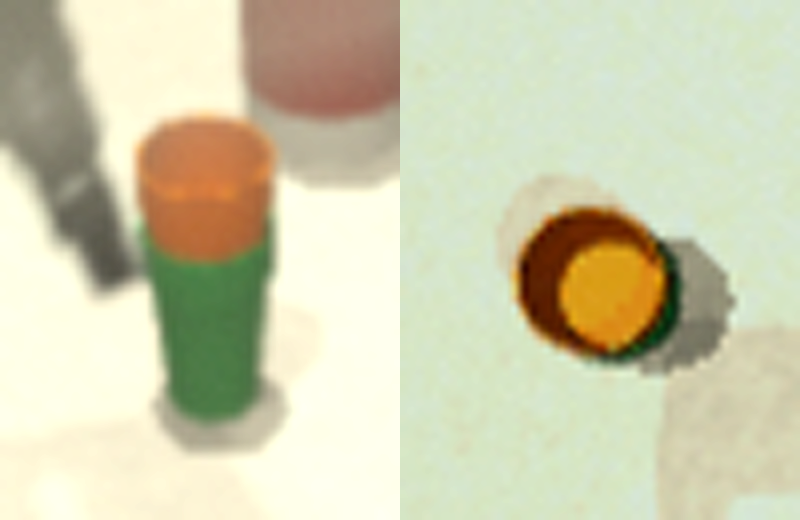

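Orange is fully home: the rim step in the side view is 8.1 px against 8.2 expected for 36 mm. The stack is upright with its rim centre at side (230.3,139.0) and top (198.6,189.7), which gives (0.561,0.226). Now blue.

Request:
{"op": "apply_moves", "data": {
  "increments": [
    {"ax":0,"ay":-0.1,"az":0,"dx":-0.015,"dy":-0.05,"dz":0,"grip":1},
    {"ax":0,"ay":-0.2,"az":0,"dx":-0.03,"dy":-0.1,"dz":-0.01,"grip":1},
    {"ax":0,"ay":-0.257,"az":0,"dx":-0.045,"dy":-0.15,"dz":-0.02,"grip":1},
    {"ax":0,"ay":-0.257,"az":0,"dx":-0.06,"dy":-0.2,"dz":-0.03,"grip":1},
    {"ax":0,"ay":-0.257,"az":0,"dx":-0.07,"dy":-0.25,"dz":-0.04,"grip":1},
    {"ax":0,"ay":-0.257,"az":0,"dx":-0.073,"dy":-0.275,"dz":-0.046,"grip":1},
    {"ax":0,"ay":-0.257,"az":0,"dx":-0.073,"dy":-0.282,"dz":-0.046,"grip":1},
    {"ax":0,"ay":-0.257,"az":0,"dx":-0.073,"dy":-0.282,"dz":-0.046,"grip":1},
    {"ax":0,"ay":-0.257,"az":0,"dx":-0.073,"dy":-0.282,"dz":-0.046,"grip":1},
    {"ax":0,"ay":-0.257,"az":0,"dx":-0.073,"dy":-0.282,"dz":-0.046,"grip":1}
  ]
}}

```text
time: 15.42
ee_pos: [0.4105, -0.2458, 0.2046]
orientation: [0.617, 0.344, -0.344, 0.619]
wrist_force: [-0.0, -1.0, 0.1]
width: 0.0854
```

```bash
python3 - <<'E'
from h import *
np.set_printoptions(precision=4,suppress=True)
s=ctrl.sense();print(s['time'],s['ee_pos'],s['joint_pos'])
print(go((.477,-.249,.0955),RG(-1)))
T=grab('top','t6')[:,:,::-1];H=cv2.cvtColor(T,cv2.COLOR_BGR2HSV)
M=cv2.inRange(H,(105,120,40),(128,255,255))[195:235,325:365];ys,xs=np.nonzero(M);print(xs.min()+325,xs.max()+325,ys.min()+195,ys.max()+195)
E
```

```text
15.425 [ 0.4105 -0.2458  0.2046] [-0.8159 -0.0301  2.0538  0.5649  0.7994  0.4183]
(array([ 0.0665, -0.0032, -0.1091]), array([ 0.0016, -0.0029, -0.0014]))
334 353 203 228
```

Request:
{"op": "apply_moves", "data": {
  "increments": [
    {"ax":0,"ay":0,"az":0,"dx":0.006,"dy":-0.003,"dz":-0.012,"grip":1},
    {"ax":0,"ay":0,"az":0,"dx":0.015,"dy":-0.003,"dz":-0.027,"grip":1},
    {"ax":0,"ay":0,"az":0,"dx":0.026,"dy":-0.003,"dz":-0.045,"grip":1},
    {"ax":0,"ay":0,"az":0,"dx":0.038,"dy":-0.003,"dz":-0.063,"grip":1},
    {"ax":0,"ay":0,"az":0,"dx":0.048,"dy":-0.003,"dz":-0.08,"grip":1},
    {"ax":0,"ay":0,"az":0,"dx":0.058,"dy":-0.003,"dz":-0.095,"grip":1},
    {"ax":0,"ay":0,"az":0,"dx":0.0665,"dy":-0.003,"dz":-0.109,"grip":1},
    {"ax":0,"ay":0,"az":0,"dx":0.0665,"dy":-0.003,"dz":-0.109,"grip":0.8},
    {"ax":0,"ay":0,"az":0,"dx":0.0665,"dy":-0.003,"dz":-0.109,"grip":0.3},
    {"ax":0,"ay":0,"az":0,"dx":0.0665,"dy":-0.003,"dz":-0.109,"grip":-1},
    {"ax":0,"ay":0,"az":0,"dx":0.0665,"dy":-0.003,"dz":-0.109,"grip":-1},
    {"ax":0,"ay":0,"az":0,"dx":0.0665,"dy":-0.003,"dz":-0.109,"grip":-1}
  ]
}}

```text
time: 16.98
ee_pos: [0.4766, -0.2495, 0.0958]
orientation: [0.617, 0.344, -0.344, 0.618]
wrist_force: [-4.6, 4.1, 7.2]
width: 0.0598
```

Request:
{"op": "apply_moves", "data": {
  "increments": [
    {"ax":0,"ay":0,"az":0,"dx":-0.004,"dy":0,"dz":0.0065,"grip":-1},
    {"ax":0,"ay":0,"az":0,"dx":-0.01,"dy":0,"dz":0.016,"grip":-1},
    {"ax":0,"ay":0,"az":0,"dx":-0.017,"dy":0,"dz":0.027,"grip":-1},
    {"ax":0,"ay":0,"az":0,"dx":-0.024,"dy":0,"dz":0.0385,"grip":-1},
    {"ax":0,"ay":0,"az":0,"dx":-0.032,"dy":0,"dz":0.051,"grip":-1},
    {"ax":0,"ay":0,"az":0,"dx":-0.04,"dy":0,"dz":0.064,"grip":-1},
    {"ax":0,"ay":0,"az":0,"dx":-0.05,"dy":0,"dz":0.08,"grip":-1},
    {"ax":0,"ay":0,"az":0,"dx":-0.05,"dy":0,"dz":0.12,"grip":-1},
    {"ax":0,"ay":0.1,"az":0,"dx":-0.04,"dy":0.02,"dz":0.16,"grip":-1},
    {"ax":0,"ay":0.22,"az":0,"dx":-0.03,"dy":0.06,"dz":0.19,"grip":-1},
    {"ax":0,"ay":0.34,"az":0,"dx":-0.02,"dy":0.11,"dz":0.21,"grip":-1},
    {"ax":0,"ay":0.46,"az":0,"dx":-0.01,"dy":0.16,"dz":0.215,"grip":-1}
  ]
}}

```text
time: 18.48
ee_pos: [0.4665, -0.0885, 0.3129]
orientation: [0.522, 0.475, -0.477, 0.524]
wrist_force: [0.8, -0.7, -1.2]
width: 0.06
```

```bash
python3 - <<'E'
from h import *
np.set_printoptions(precision=4,suppress=True)
s=ctrl.sense();print(s['time'],s['ee_pos'],s['width'],s['joint_pos'])
print(go((.5625,.2255,.305),RD(-np.pi/2)))
E
```

```text
18.475 [ 0.4665 -0.0885  0.3129] 0.06003877542762951 [-0.276   0.0233  1.655   0.0224  1.3711  1.2924]
(array([ 0.096 ,  0.314 , -0.0079]), array([0.0039, 0.0947, 0.0011]))
```

Request:
{"op": "apply_moves", "data": {
  "increments": [
    {"ax":0.004,"ay":0.095,"az":0,"dx":0.012,"dy":0.04,"dz":0,"grip":-1},
    {"ax":0.004,"ay":0.095,"az":0,"dx":0.03,"dy":0.09,"dz":0,"grip":-1},
    {"ax":0.004,"ay":0.095,"az":0,"dx":0.045,"dy":0.14,"dz":-0.003,"grip":-1},
    {"ax":0.004,"ay":0.095,"az":0,"dx":0.06,"dy":0.19,"dz":-0.005,"grip":-1},
    {"ax":0.004,"ay":0.095,"az":0,"dx":0.075,"dy":0.24,"dz":-0.008,"grip":-1},
    {"ax":0.004,"ay":0.095,"az":0,"dx":0.088,"dy":0.28,"dz":-0.008,"grip":-1},
    {"ax":0.004,"ay":0.095,"az":0,"dx":0.094,"dy":0.305,"dz":-0.008,"grip":-1},
    {"ax":0.004,"ay":0.095,"az":0,"dx":0.096,"dy":0.314,"dz":-0.008,"grip":-1},
    {"ax":0.004,"ay":0.095,"az":0,"dx":0.096,"dy":0.314,"dz":-0.008,"grip":-1},
    {"ax":0.004,"ay":0.095,"az":0,"dx":0.096,"dy":0.314,"dz":-0.008,"grip":-1}
  ]
}}

```text
time: 19.73
ee_pos: [0.5626, 0.2233, 0.3026]
orientation: [0.501, 0.5, -0.499, 0.499]
wrist_force: [-0.1, 0.5, -0.8]
width: 0.0602
```

```bash
python3 - <<'E'
from h import *
np.set_printoptions(precision=4,suppress=True)
S=grab('side','s7')[:,:,::-1]
def crop(I,x,y,w,h,k): return cv2.resize(I[y:y+h,x:x+w],None,fx=k,fy=k,interpolation=cv2.INTER_CUBIC)
cv2.imwrite('pics/c8.png',cv2.convertScaleAbs(crop(S,195,80,75,100,6),alpha=1.6))
s=ctrl.sense();e=s['ee_pos'];print(s['time'],e,s['width'],s['wrist_force'],go((.5625,.2255,.305),RD(-np.pi/2)))
print(proj('side',e+[0,0,-.066]),proj('side',e+[0,0,.034]))
E
```

```text
19.775 [0.5626 0.2234 0.3026] 0.06056706160866935 [-0.4108 -0.398  -0.1686] (array([-0.0001,  0.0021,  0.0024]), array([-0.0029,  0.0006,  0.0005]))
[229.3459 115.0811] [228.3057  88.6566]
```

View pics/c8.png

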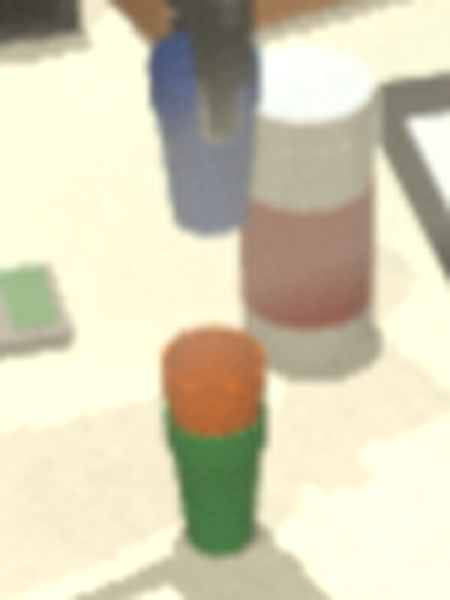

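Blue hangs upright (foot column 229.6, predicted 229.3) above the intact stack (rim column 230.2). Lowering in.

Request:
{"op": "apply_moves", "data": {
  "increments": [
    {"ax":0,"ay":0,"az":0,"dx":0,"dy":0.002,"dz":-0.02,"grip":-1},
    {"ax":0,"ay":0,"az":0,"dx":0,"dy":0.002,"dz":-0.045,"grip":-1},
    {"ax":0,"ay":0,"az":0,"dx":0,"dy":0.002,"dz":-0.07,"grip":-1},
    {"ax":0,"ay":0,"az":0,"dx":0,"dy":0.002,"dz":-0.09,"grip":-1},
    {"ax":0,"ay":0,"az":0,"dx":0,"dy":0.002,"dz":-0.105,"grip":-1},
    {"ax":0,"ay":0,"az":0,"dx":0,"dy":0.002,"dz":-0.115,"grip":-1},
    {"ax":0,"ay":0,"az":0,"dx":0,"dy":0.002,"dz":-0.115,"grip":-1}
  ]
}}

```text
time: 20.65
ee_pos: [0.5626, 0.2262, 0.187]
orientation: [0.501, 0.501, -0.499, 0.499]
wrist_force: [0.4, 0.1, -0.9]
width: 0.0604
```

```bash
python3 - <<'E'
from h import *
np.set_printoptions(precision=4,suppress=True)
S=grab('side','s8')[:,:,::-1];H=cv2.cvtColor(S,cv2.COLOR_BGR2HSV)[100:185,195:262]
s=ctrl.sense();e=s['ee_pos'];print(s['time'],e,s['width'],s['wrist_force'],go((.563,.2255,.14),RD(-np.pi/2)))
for nm,a,b in(('b',100,130),('o',3,18),('g',45,85)):
    M=cv2.inRange(H,(a,70,40),(b,255,255))
    print(nm,[(r+100,int(np.nonzero(M[r])[0].min()+195),int(np.nonzero(M[r])[0].max()+195)) for r in range(0,85,3) if M[r].sum()>600])
E
```

```text
20.7 [0.5628 0.2264 0.1877] 0.060593484516044696 [ 0.1512  0.5493 -0.6761] (array([ 0.0002, -0.0009, -0.0477]), array([-0.0031,  0.0006, -0.0004]))
b [(142, 228, 233)]
o [(115, 238, 255), (118, 239, 255), (121, 240, 255), (124, 240, 256), (127, 239, 256), (130, 238, 255), (133, 239, 253), (139, 222, 239), (142, 222, 239), (145, 222, 238), (148, 224, 237), (151, 226, 234)]
g [(151, 223, 238), (154, 224, 238), (157, 225, 237), (160, 225, 237), (163, 225, 236), (166, 226, 236), (169, 226, 236)]
```

Request:
{"op": "apply_moves", "data": {
  "increments": [
    {"ax":-0.003,"ay":0,"az":0,"dx":0,"dy":0,"dz":-0.008,"grip":-1},
    {"ax":-0.003,"ay":0,"az":0,"dx":0,"dy":0,"dz":-0.016,"grip":-1},
    {"ax":-0.003,"ay":0,"az":0,"dx":0,"dy":0,"dz":-0.024,"grip":-1},
    {"ax":-0.003,"ay":0,"az":0,"dx":0,"dy":0,"dz":-0.031,"grip":-1},
    {"ax":-0.003,"ay":0,"az":0,"dx":0,"dy":0,"dz":-0.037,"grip":-1},
    {"ax":-0.003,"ay":0,"az":0,"dx":0,"dy":0,"dz":-0.037,"grip":-1}
  ]
}}

```text
time: 21.45
ee_pos: [0.5625, 0.2264, 0.1498]
orientation: [0.5, 0.5, -0.5, 0.5]
wrist_force: [0.1, 0.4, -0.6]
width: 0.0603
```

Request:
{"op": "apply_moves", "data": {
  "increments": [
    {"ax":0,"ay":0,"az":0,"dx":0,"dy":0,"dz":-0.002,"grip":-1},
    {"ax":0,"ay":0,"az":0,"dx":0,"dy":0,"dz":-0.005,"grip":-1},
    {"ax":0,"ay":0,"az":0,"dx":0,"dy":0,"dz":-0.008,"grip":-1},
    {"ax":0,"ay":0,"az":0,"dx":0,"dy":0,"dz":-0.008,"grip":-1}
  ]
}}

```text
time: 21.95
ee_pos: [0.5625, 0.2264, 0.142]
orientation: [0.5, 0.5, -0.5, 0.5]
wrist_force: [-0.1, 0.2, -0.7]
width: 0.06
```

Request:
{"op": "apply_moves", "data": {
  "increments": [
    {"ax":0,"ay":0,"az":0,"dx":0,"dy":0,"dz":-0.001,"grip":-1},
    {"ax":0,"ay":0,"az":0,"dx":0,"dy":0,"dz":-0.0025,"grip":-1},
    {"ax":0,"ay":0,"az":0,"dx":0,"dy":0,"dz":-0.0025,"grip":-1}
  ]
}}

```text
time: 22.32
ee_pos: [0.5626, 0.2264, 0.1397]
orientation: [0.5, 0.5, -0.5, 0.5]
wrist_force: [-0.5, -0.4, -1.9]
width: 0.0602
```

Request:
{"op": "apply_moves", "data": {
  "increments": [
    {"ax":0,"ay":0,"az":0,"dx":0,"dy":0,"dz":-0.001,"grip":-1},
    {"ax":0,"ay":0,"az":0,"dx":0,"dy":0,"dz":-0.002,"grip":-1},
    {"ax":0,"ay":0,"az":0,"dx":0,"dy":0,"dz":-0.002,"grip":-1}
  ]
}}

```text
time: 22.7
ee_pos: [0.5633, 0.2264, 0.1393]
orientation: [0.501, 0.5, -0.499, 0.501]
wrist_force: [-1.5, -1.9, 10.6]
width: 0.0606
```

Request:
{"op": "apply_moves", "data": {
  "increments": [
    {"ax":0,"ay":0,"az":0,"dx":0,"dy":0,"dz":-0.001,"grip":-1},
    {"ax":0,"ay":0,"az":0,"dx":0,"dy":0,"dz":-0.0015,"grip":-1},
    {"ax":0,"ay":0,"az":0,"dx":0,"dy":0,"dz":-0.0015,"grip":-1}
  ]
}}

```text
time: 23.08
ee_pos: [0.5639, 0.2264, 0.1392]
orientation: [0.501, 0.499, -0.498, 0.501]
wrist_force: [-3.0, -3.1, 20.0]
width: 0.0605
```

Solid contact at 0.139 (expected 0.138). Easing off, releasing and backing up.

Request:
{"op": "apply_moves", "data": {
  "increments": [
    {"ax":0,"ay":0,"az":0,"dx":-0.001,"dy":0,"dz":0.002,"grip":-1},
    {"ax":0,"ay":0,"az":0,"dx":-0.001,"dy":0,"dz":0.0025,"grip":-0.2},
    {"ax":0,"ay":0,"az":0,"dx":-0.001,"dy":0,"dz":0.0025,"grip":0.4},
    {"ax":0,"ay":0,"az":0,"dx":-0.001,"dy":0,"dz":0.0025,"grip":1},
    {"ax":0,"ay":0,"az":0,"dx":-0.001,"dy":0,"dz":0.0025,"grip":1},
    {"ax":0,"ay":0,"az":0,"dx":-0.001,"dy":0,"dz":0.0025,"grip":1},
    {"ax":0,"ay":0,"az":0,"dx":-0.001,"dy":0,"dz":0.02,"grip":1},
    {"ax":0,"ay":0,"az":0,"dx":-0.001,"dy":0,"dz":0.05,"grip":1},
    {"ax":0,"ay":0,"az":0,"dx":-0.001,"dy":0,"dz":0.09,"grip":1},
    {"ax":0,"ay":0,"az":0,"dx":-0.04,"dy":-0.04,"dz":0.12,"grip":1},
    {"ax":0,"ay":0,"az":0,"dx":-0.08,"dy":-0.08,"dz":0.14,"grip":1},
    {"ax":0,"ay":0,"az":0,"dx":-0.12,"dy":-0.11,"dz":0.14,"grip":1}
  ]
}}

```text
time: 24.58
ee_pos: [0.4418, 0.1153, 0.2789]
orientation: [0.501, 0.499, -0.499, 0.501]
wrist_force: [0.1, 0.0, 0.0]
width: 0.0856
```

Request:
{"op": "apply_moves", "data": {
  "increments": [
    {"ax":0,"ay":0,"az":0,"dx":-0.03,"dy":-0.05,"dz":0,"grip":1},
    {"ax":0,"ay":0,"az":0,"dx":-0.05,"dy":-0.1,"dz":0,"grip":1},
    {"ax":0,"ay":0,"az":0,"dx":-0.05,"dy":-0.1,"dz":0,"grip":1},
    {"ax":0,"ay":0,"az":0,"dx":-0.05,"dy":-0.1,"dz":0,"grip":1}
  ]
}}

```text
time: 25.08
ee_pos: [0.3929, 0.0166, 0.2772]
orientation: [0.5, 0.5, -0.5, 0.5]
wrist_force: [-0.9, -0.2, -0.5]
width: 0.0855
```

```bash
python3 - <<'E'
from h import *
np.set_printoptions(precision=4,suppress=True)
S=grab('side','s9')[:,:,::-1];T=grab('top','t9')[:,:,::-1]
def crop(I,x,y,w,h,k): return cv2.resize(I[y:y+h,x:x+w],None,fx=k,fy=k,interpolation=cv2.INTER_CUBIC)
cv2.imwrite('pics/c9.png',cv2.convertScaleAbs(np.hstack([crop(S,205,115,50,65,8),crop(T,175,155,50,65,8)]),alpha=1.6))
s=ctrl.sense();print(s['time'],s['ee_pos'],s['width'],s['wrist_force'])
for z in(0,.1,.136,.172): print(z,proj('side',(.562,.226,z)),proj('top',(.562,.226,z)))
T0=cv2.imread('pics/top0.png');D=(cv2.absdiff(T0,T).max(2)>50).astype(np.uint8)
k,L,st,ce=cv2.connectedComponentsWithStats(cv2.morphologyEx(D,cv2.MORPH_OPEN,np.ones((3,3),np.uint8)));print(st[1:][st[1:,4]>25])
E
```

```text
25.175 [0.393  0.0171 0.2766] 0.0851959683236095 [-0.3933  0.6322  0.0324]
0 [231.152  168.9956] [204.4904 192.5682]
0.1 [230.2856 147.3128] [200.4117 190.0664]
0.136 [229.9563 139.0708] [198.7921 189.073 ]
0.172 [229.617  130.5814] [197.0818 188.024 ]
[[ 187  179   22   20  277]
 [ 302  204   16   25  295]
 [ 334  204   12    8   86]
 [ 337  218   15   11  111]
 [ 236  230   58   92 3889]
 [ 114  268   97   69 2792]
 [  29  290  157   94 8193]
 [ 187  348   44   36 1258]
 [ 298  359   15   25  240]
 [ 255  360    8    6   32]]
```

View pics/c9.png

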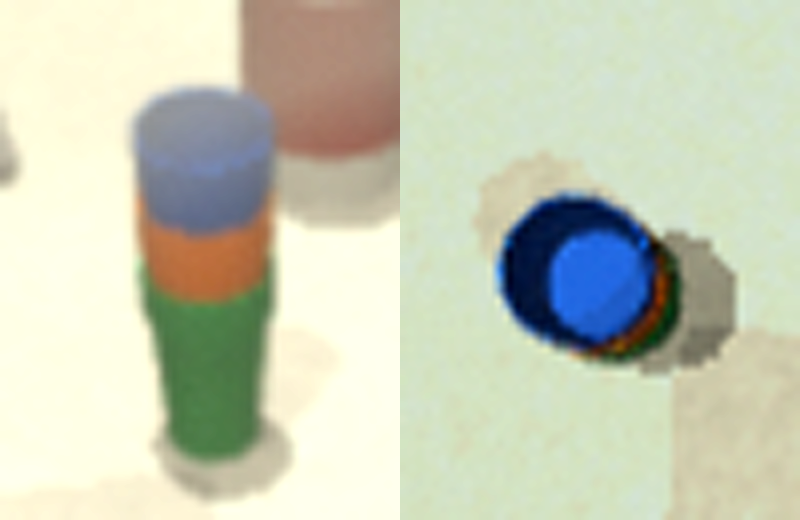

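The stack is upright and released: front rims at rows 168, 233 and 300 in the crop, so steps of 8.1 and 8.4 px against 8.5 and 8.2 expected. In the top view only the stack, the wells and the arm with its shadows differ from the start. Handing in.

```bash
python3 -c "
from h import *
print(ctrl.finish_job())"
```

```text
the job is handed in; nothing more can be done
None
```

The pots are stacked and the job is handed in, at about 25 s of the 67 s allowed. Orange came out of the left well along its axis and went into green; blue came out of the right well and went into orange. Each was lowered until its foot touched the floor below, then released.

**Last checks:**
- **Fit:** the rim steps in the side view were 8.1 and 8.4 px, against about 8.5 and 8.2 px expected for pots fully home. Blue touched down about 1 mm higher than predicted, which is within grasp uncertainty. The highest force I read was 20 N.
- **Stack:** it stands upright within about 3 mm of green's original place. The gripper is open and clear of it.
- **Other things on the counter:** the top view showed no changes other than the stack, the wells, and the arm and its shadow. The arm hid the stapler in that last picture, so I did not re-check it visually; the tool stayed well above it throughout.
- **Cameras:** the two views disagreed by 2–3.5 mm in y, so I used the average.

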